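# Zero a push gauge and hold it on a measuring stage at 5 N

### The arm

A 7-joint arm with a two-finger parallel gripper is mounted at the origin on the work surface. World frame = base frame: x ahead of the robot, y to its left, z up, the work surface at z = 0. Lengths are in m, angles in rad, forces in N, time in s.
With the tool pointing down it reaches from about 0.425 to 0.875 m from the base axis. Payload 4.7 kg.
Tool frame: the origin (TCP) lies midway between the tips of the shut fingers; the grasp point (between the pads) lies 19 mm behind it; z points along the fingers, x is the direction in which the jaws open and shut, and the axes are right-handed (so a half turn about z gives the same grasp; the last joint's range is limited). The gripper opens to 87 mm and grips with 3 to 60 N. Pads are 19 mm wide; open, the fingers measure 117 mm over their backs; the gripper's body (75 mm by 190 mm) begins 51 mm behind the grasp point.
Start: joints at [-1.287, 0.321, -0.07, 1.45, 0.023, 1.371, -0.057], TCP at [0.173, 0.626, 0.223] pointing down, gripper open.
Joint ranges: [-2.86, 2.86], [-0.3, 2.09], [-1.38, 1.24], [0.06, 2.45], [-1.56, 4.7], [0.09, 2.05], [-2.69, 2.69]. Speed limits (rad/s): [2.57, 2.57, 3.14, 3.14, 3.14, 3.14, 3.14].

### API

Orientations are given as a rotation vector (axis times angle).
In Python, from bench import get_state, eyes, ticket gives the robot as it stands.
- The arm moves only by the tool carry_out, never from a script. Its argument "motion" is a list of rows, each a list of 2 entries, a list of its own where there are three numbers: the shift along the world's x, y, z in m, then the turn about the world's z in rad. A call has 1 to 20 rows; each row is the pose to reach, as a shift and turn from the pose commanded when the call began; what a row does not reach only later rows make up. A row lasts 1/10 s, in which the tool goes at most 50 mm and 8.59 degrees, less where a joint would pass 70% of its speed; a pose out of reach is approached as far as the arm can. A call with a gripper value outside its range is refused whole. "grip" is the gripper command: -1 is fully open, 1 is shut, values between are in proportion, set as the call begins (left out, the last holds). The fingers move at their own pace and stop on an object; "squeeze" is the grip in N (left out, the last holds). Time passes only in rows, so rows that repeat a pose let the fingers close. It gives the time, the measured TCP pose, the force and the opening at its end, in the units of the state.
- get_state(): the state, without advancing time (a new reading comes with each control period).
- eyes.get_image(name): name is "scene" or "top" or "wrist"; returns a dict with "pixels" (400x640x3 uint8, blue, green, red), "mtx" (3x3 intrinsics, pixels), "extrinsics" (4x4, takes a point from camera to world coordinates). Camera axes: x right, y down, z forward; pixel columns grow to the right and rows downward; lengths in m; the calibration is good to about 2 mm. A picture is of the moment at which its call begins. There is no depth.
- ticket.close_job(): hands the job in, once; it reports no verdict.
The state is a dict: "time": time; "joint_positions": joint angles; "qd": joint speeds; "joint_torque": joint torques, N m; "position": TCP position; "tool_rot": TCP orientation; "ft_force": force on the tool from outside, world axes, zero at the start; "torque": the same for the moment, N m; "grip_width": opening from 0.0 (shut) to 1.0 (fully open).
Only numpy, scipy, OpenCV 4.12 (cv2) and the standard library are available. Lean on these libraries where they do the work, as an engineer would, in place of code of your own. Each camera call takes 0.05 s, during which the arm holds its last target. There are 200 camera calls.

### The job

We are checking the play of the measuring stage: while the push gauge lies in its tray, turn its bezel until the zero line stands at the pointer, then pick the gauge up by its handle, not by the bezel. Holding it level with the dial up and square to the stage's front face, press its tip inside the ring on the paper tape, just below the arrow at the plate's edge, until it reads about 5 N, without ever running the gauge past its 10 N scale. Finish while still holding it there, so that the play can be read, and leave the other things on the bench where they are.

Things in the scene. Friction and masses are not known exactly. Their poses are not given: they have to be found in the camera images.
- gauge: hand-held push gauge, 0.35 kg: grey, ribbed handle, round dial head, plunger with tip. Origin on its underside, x to the tip, z up out of the dial. In mm: handle x -75 to 7, 38 wide, 30 high; head 58 diameter at x 32, z 0 to 33; bezel 60 diameter, z 34 to 47; nose 18 diameter x 60 to 75, rod 8 diameter, tip end at x 105, all on the axis at z 16
- grip (a point): middle of the gauge's handle, where it is to be held: 30 mm behind the gauge's origin and 15 mm above its underside; axes as gauge. Grip across y (38 mm). The balance point lies about 30 mm nearer the tip
- dial (a point): centre of the dial, at the top edge of the bezel: the bezel's rim is 60 mm in diameter and 13 mm high, from this height down, with nothing beside it at that level; axes as gauge
- tip (a point): centre of the flat front face of the gauge's tip (12 mm in diameter); axes as gauge, x out of the face. With the plunger out it lies 135 mm ahead of grip and 1 mm above it; it moves back along -x as the plunger is pressed in
- bezel (a joint): angle of the bezel with its white dial face, rad, counter-clockwise from above; 0 when the dial's zero line (the one broad, long line) stands at the resting pointer, which points to the tip. Starts at 0.5 to 1.3, so it is to be turned clockwise; light friction (0.02 N m), stays where it is left
- plunger (a joint): travel of the plunger into the gauge, m: 0 fully out, 0.012 the stop. Spring 1 N per mm, so 0.005 is 5 N. The pointer turns 30 degrees clockwise per newton; the scale runs clockwise from zero to 10 N, a line every newton, a short one every half, a longer one at 5 N
- seat (a point): point of the tray where the gauge's origin lies when the gauge is in its tray (16 mm above the bench); x axis along the tray towards the tip end
- tray: fixed low wooden tray, 256 by 150 mm, sides 22 mm high, dark pads up to 28 mm high beside the gauge's head and the handle's rear end. Free room for fingers beside the handle from 3 to 60 mm behind the gauge's origin, 50 mm wide on each side, down to 4 mm above the bench. Origin on the bench below seat; lift the gauge straight up
- spot (a point): centre of a target on the front face of the stage's top plate, 90 mm above the bench (15 mm below the plate's top edge): a ring of 20 mm inside diameter with a centre dot, on white paper tape 28 mm wide that folds over the edge; an arrow on the tape's 27 mm long flap on top of the plate points at it. x axis level and straight into the face, z up
- stage: measuring stage (fixed, rigid): black base and bellows, steel top plate 170 by 340 mm, front face 73 to 105 mm above the bench and 85 mm in front of the origin, which is on the bench under the centre; x axis square into the front face. Below 70 mm height a screw shaft and cream brackets stand 26 mm out of the face; two blocks up to 45 mm high stand on top
- blockbox: open wooden box of gauge blocks, 200 by 120 by 34 mm, origin under its centre; bystander, leave alone
- vblock: dark steel vee block 70 by 50 by 44 mm, origin under its centre; bystander
- ringgauge: steel ring gauge 52 mm in diameter, 20 mm high, origin under its centre; bystander
- driver: screwdriver lying on the bench; bystander
- fluid: white cleaning-fluid bottle 60 mm in diameter, 130 mm high, origin under its centre; bystander
- loupe: black loupe 46 mm in diameter, 42 mm high, origin under its centre; bystander
- block_a: wood-backed steel block 30 by 30 by 45 mm standing on the stage; bystander
- block_b: wood-backed steel block 30 by 30 by 35 mm standing on the stage; bystander
There are look-alikes about, which are no part of the job. What is shaped like the gauge but purple is not meant.

How it is judged:
By the outcome, as a careful person would: the job done as asked, in the order asked, and still so for the second after the job is handed in, while the arm keeps its last pose, push and grip.
It also fails if it takes over 51 s, if anything falls off the work surface, if the arm or the gripper's body presses on something with over 40 N, if the wrist force passes 120 N, or if a joint passes its speed limit or range.

## Working session

There is one attempt and no reset: what is moved stays moved. The work goes in short steps, Python scripts to look and compute and a tool call to move; the robot and the scene stay as the last step left them, time stands still between calls to the robot, and variables do not carry over. Pictures are saved under pics/ and viewed, about 8 in all and at most 12, crops included, and the job is handed in when it is done.

Besides the shell and the picture viewer there is one more tool, called after "Request:" by a JSON object that holds its "op" and its "data". carry_out: Moves the arm, as the interface text tells. Its arguments: {"type":"object","properties":{"motion":{"type":"array","items":{"type":"array"}},"grip":{"type":"number"},"squeeze":{"type":"number"}},"required":["motion"]}

```bash
mkdir -p pics; cat > h.py <<'E'
import numpy as np, cv2
from bench import get_state, eyes, ticket
def cap(n,tag):
    d=eyes.get_image(n); cv2.imwrite(f'pics/{tag}.png',np.asarray(d['pixels'])); np.savez(f'pics/{tag}.npz',K=d['mtx'],E=d['extrinsics']); return d
def load(tag):
    z=np.load(f'pics/{tag}.npz'); return cv2.imread(f'pics/{tag}.png'),np.array(z['K']),np.array(z['E'])
def ray(K,E,uv):
    d=E[:3,:3]@np.linalg.solve(K,[uv[0],uv[1],1.]); return E[:3,3],d
def plane(K,E,uv,z):
    o,d=ray(K,E,uv); return o+d*(z-o[2])/d[2]
def proj(K,E,P):
    p=E[:3,:3].T@(np.asarray(P,float)-E[:3,3]); q=K@p; return q[:2]/q[2]
def tri(r):
    A=0;b=0
    for o,d in r:
        d=d/np.linalg.norm(d);M=np.eye(3)-np.outer(d,d);A=A+M;b=b+M@o
    return np.linalg.solve(A,b)
E
python3 - <<'E'
from h import *
a=cap('top','top0')['pixels'];b=cap('scene','scene0')['pixels'];cap('wrist','wrist0')
for t in('top0','scene0','wrist0'):
    i,K,E=load(t);print(t,K[0,0],E.round(3).tolist())
s=get_state();print(s)
E
```

```text
top0 414.3946526570651 [[-0.022, -0.998, 0.063, 0.477], [-1.0, 0.022, 0.008, -0.028], [-0.009, -0.062, -0.998, 1.37], [0.0, 0.0, 0.0, 1.0]]
scene0 479.3822345930279 [[-0.525, 0.676, -0.518, 1.224], [0.851, 0.418, -0.317, 0.38], [0.003, -0.607, -0.795, 1.109], [0.0, 0.0, 0.0, 1.0]]
wrist0 345.71882002434205 [[0.266, 0.928, 0.262, 0.101], [0.964, -0.255, -0.075, 0.646], [-0.002, 0.272, -0.962, 0.383], [0.0, 0.0, 0.0, 1.0]]
{'time': 0.15, 'joint_positions': array([-1.28688323,  0.32165564, -0.07010247,  1.45140326,  0.02259756,
        1.37081076, -0.05691414]), 'qd': array([ 4.02778629e-04, -1.59196109e-03,  4.39068575e-04, -3.60512715e-03,
       -1.42671715e-05,  1.35985517e-03, -6.43207378e-04]), 'joint_torque': array([ 2.93820767e-05, -4.91794825e+01, -4.04618690e-01, -3.12874103e+01,
       -6.40045898e-02,  4.05123888e-02,  9.66204720e-05]), 'position': array([0.17317798, 0.62606217, 0.22170675]), 'tool_rot': array([ 2.49924279e+00,  1.90192760e+00, -1.78381291e-03]), 'ft_force': array([ 0.87201326,  0.20385146, -0.24746816]), 'torque': array([-0.01641226, -0.04102558, -0.00401245]), 'grip_width': 0.9995228794562261}
```

View pics/top0.png

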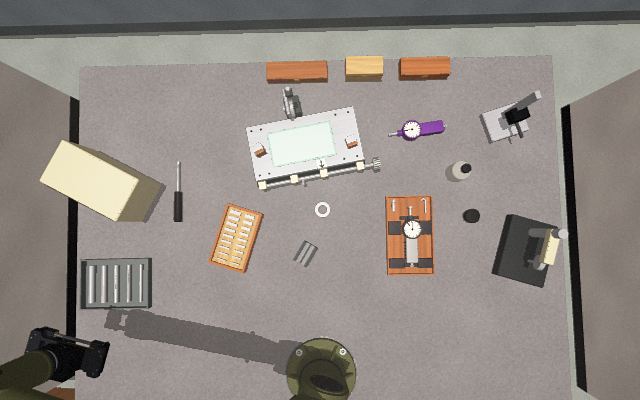

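View pics/scene0.png

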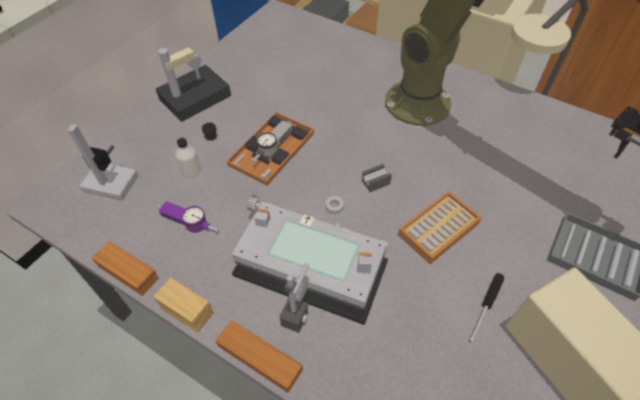

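The gauge (grey handle, white dial) lies in the wooden tray: dial at top (412,229), handle at (412,250). The look-alike is the purple one at top (412,130), scene (190,217). The stage tape and arrow are near top (321,163), scene (307,221). Next, one close crop of both.

```bash
python3 - <<'E'
from h import *
i,K,E=load('top0')
c1=cv2.resize(i[190:280,380:440],None,fx=6,fy=6,interpolation=2)
c2=cv2.resize(i[95:195,240:385],None,fx=5,fy=5,interpolation=2)[:, :]
c2=cv2.resize(c2[:, 0:], (435,300))
j,_,_=load('scene0')
c3=cv2.resize(j[205:245,280:335],None,fx=6,fy=6,interpolation=2)
o=np.zeros((545,800,3),np.uint8);o[:540,:360]=c1;o[:300,362:797]=c2;o[302:542,362:692]=c3
cv2.imwrite('pics/crop1.png',o)
for n,uv,z in[('dial',(412,229),.063),('handle',(412,250),.031),('stagefrontL',(258,181),.105),('stagefrontR',(366,164),.105),('arrow',(321,163),.105)]:print(n,plane(K,E,uv,z).round(4))
E
```

```text
dial [ 0.4541 -0.2953  0.063 ]
handle [ 0.3864 -0.2995  0.031 ]
stagefrontL [0.612  0.1802 0.105 ]
stagefrontR [ 0.6569 -0.1527  0.105 ]
arrow [ 0.6632 -0.0145  0.105 ]
```

View pics/crop1.png

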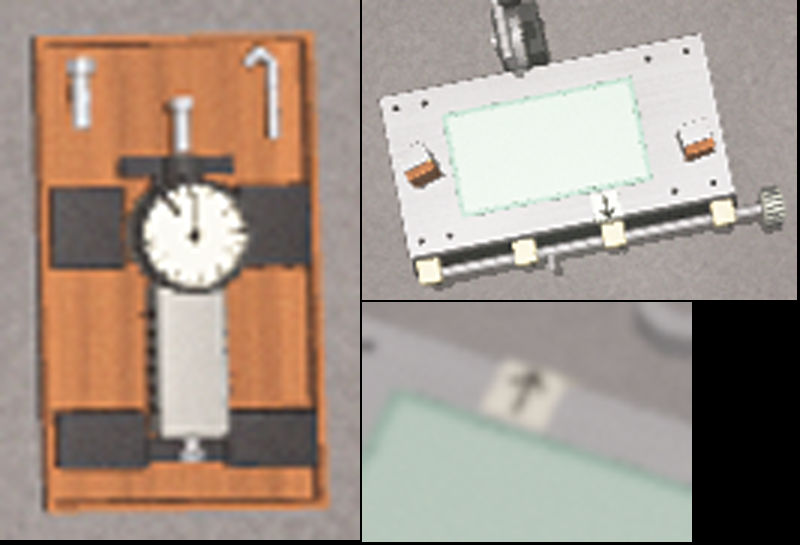

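Crop 1: the grey-handled gauge in the tray has its dial centre at about (412.5,229.2), its pointer up and its zero line about 35° counter-clockwise. Both tape views confirm the arrow at the stage's front edge. Purple is rejected. Next, the tray and stage yaw.

```bash
python3 - <<'E'
from h import *
i,K,E=load('top0')
h=cv2.cvtColor(i,cv2.COLOR_BGR2HSV)
def big(m,x0,x1,y0,y1):
    q=np.zeros(m.shape,np.uint8);q[y0:y1,x0:x1]=m[y0:y1,x0:x1]
    return q
m=big(cv2.inRange(h,(5,110,90),(20,255,255)),375,445,185,285)
pts=cv2.findNonZero(m);r=cv2.minAreaRect(cv2.convexHull(pts));b=cv2.boxPoints(r)
w=np.array([plane(K,E,p,.022) for p in b]);print('tray',b.round(1).tolist(),w[:,:2].round(4).tolist(),w.mean(0).round(4))
for k in range(4):
    e=w[(k+1)%4]-w[k];print(np.linalg.norm(e).round(3),np.degrees(np.arctan2(e[1],e[0])).round(2))
# handle
m=big(cv2.inRange(h,(0,0,130),(180,50,255)),400,425,243,262)
r=cv2.minAreaRect(cv2.findNonZero(m));print('handle',r,plane(K,E,r[0],.046).round(4))
m=big(cv2.inRange(h,(0,0,190),(180,60,255)),398,428,215,242)
r=cv2.minEnclosingCircle(cv2.findNonZero(m));print('dial',r,plane(K,E,r[0],.062).round(4))
p=plane(K,E,(412.5,229.2),.063);print(p)
# stage plate front edge corners from crop (3x): 
f=lambda x,y,z:plane(K,E,(240+(x-362)/3,95+y/3),z)
A,B,C,D=f(382,98,.105),f(702,34,.105),f(736,194,.105),f(410,258,.105)
for a,b in((D,C),(A,B),(D,A),(C,B)):
    e=(b-a)[:2];print('stage',np.linalg.norm(e).round(3),np.degrees(np.arctan2(e[1],e[0])).round(2))
print(A,B,C,D,'arrow',f(605,207,.105))
# tape two-view
E
```

```text
tray [[385.20001220703125, 196.0], [432.29998779296875, 194.89999389648438], [434.20001220703125, 274.0], [387.1000061035156, 275.1000061035156]] [[0.5623, -0.2205], [0.5626, -0.3735], [0.3076, -0.3699], [0.3071, -0.2187]] [ 0.4349 -0.2956  0.022 ]
0.153 -89.88
0.255 179.2
0.151 90.2
0.255 -0.39
handle ((411.5, 252.0), (18.0, 11.0), 90.0) [ 0.3811 -0.2947  0.046 ]
dial ((411.5, 231.35000610351562), 10.647747039794922) [ 0.4467 -0.2937  0.062 ]
[ 0.45339656 -0.29686488  0.063     ]
stage 0.34 -80.14
stage 0.337 -79.92
stage 0.169 9.21
stage 0.17 10.3
[0.77876199 0.21331308 0.105     ] [ 0.83778833 -0.11858591  0.105     ] [ 0.67040991 -0.1489997   0.105     ] [0.61214522 0.18631068 0.105     ] arrow [ 0.66010512 -0.01448212  0.105     ]
```

Request:
{"op": "carry_out", "data": {"motion": [[[0.04,-0.045,0.01],0.0],[[0.08,-0.09,0.02],0.0],[[0.11,-0.13,0.03],0.0],[[0.14,-0.17,0.03],0.05],[[0.17,-0.21,0.03],0.1],[[0.2,-0.25,0.03],0.15],[[0.23,-0.29,0.03],0.2],[[0.25,-0.335,0.03],0.25],[[0.27,-0.38,0.03],0.25],[[0.28,-0.425,0.03],0.25],[[0.285,-0.475,0.03],0.25],[[0.285,-0.525,0.03],0.25],[[0.285,-0.575,0.03],0.25],[[0.285,-0.62,0.03],0.25],[[0.285,-0.67,0.03],0.25],[[0.28,-0.72,0.03],0.25],[[0.265,-0.77,0.03],0.25],[[0.25,-0.82,0.03],0.25],[[0.24,-0.87,0.03],0.25],[[0.23,-0.92,0.03],0.25]]}}

```text
time: 2.15
position: [0.4058, -0.2779, 0.2527]
tool_rot: [2.243, 2.2, 0.003]
ft_force: [0.5, -0.2, 0.3]
grip_width: 1.0
```

```bash
python3 - <<'E'
from h import *
cap('wrist','w1');i,K,E=load('w1');print(proj(K,E,[.4534,-.2965,.063]))
E
```

```text
[306.30672467 222.16410369]
```

View pics/w1.png

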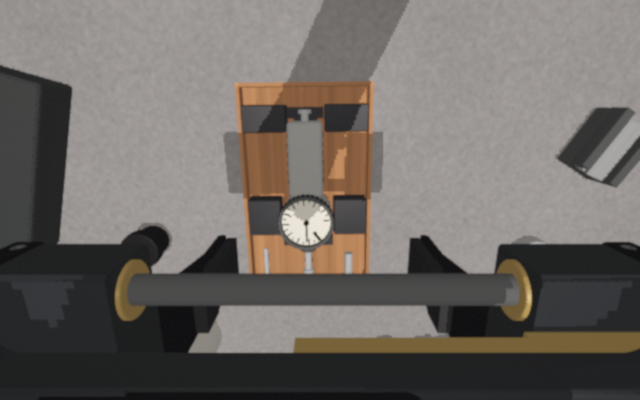

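Wrist view: the dial is at (306,222), right where the top measurement puts it; the pointer goes straight to the tip and the broad zero line goes lower right to (322,240). I'll rectify the dial and read its angle.

```bash
cat >> h.py <<'E'
def dial(tag,c,z=.061,yaw=0,R=.03):
    """rectified dial, up=gauge x, left=gauge y; returns polar darkness: angle CCW deg"""
    i,K,E=load(tag);cy,sy=np.cos(yaw),np.sin(yaw)
    def W(a,b):return proj(K,E,[c[0]+a*cy-b*sy,c[1]+a*sy+b*cy,z])
    src=np.float32([W(R,R),W(R,-R),W(-R,-R),W(-R,R)])
    H=cv2.getPerspectiveTransform(src,np.float32([[0,0],[400,0],[400,400],[0,400]]))
    return cv2.warpPerspective(i,H,(400,400),flags=cv2.INTER_CUBIC)
def prof(o,r0,r1,c=(200,200)):
    g=cv2.cvtColor(o,cv2.COLOR_BGR2GRAY).astype(np.float32)
    p=cv2.warpPolar(g,(200,720),c,200,cv2.INTER_LINEAR) # rows: angle cw from image +x
    d=p[:,r0:r1].mean(1); a=(-90-np.arange(720)/2+360)%360; a=(a+180)%360-180 # ccw from up: up is row 270deg
    return a,d
E
python3 - <<'E'
from h import *
o=dial('w1',(.4534,-.2965));cv2.imwrite('pics/d1.png',o)
g=cv2.cvtColor(o,cv2.COLOR_BGR2GRAY)
# white face centroid
m=cv2.inRange(g,110,255);n,l,st,ce=cv2.connectedComponentsWithStats(m);k=l[150:250,150:250];k=np.bincount(k[k>0]).argmax()
hull=cv2.convexHull(cv2.findNonZero((l==k).astype(np.uint8)));(c,r)=cv2.minEnclosingCircle(hull);print('face',c,r)
for r0,r1 in((60,90),(90,120),(120,150)):
    a,d=prof(o,r0,r1,c);q=np.argsort(a);a,d=a[q],d[q]
    print(r0,[(a[t],int(d[t])) for t in range(1,719) if d[t]<d[t-1] and d[t]<=d[t+1] and d[t]<np.median(d)-12])
E
```

```text
face (204.081298828125, 196.65853881835938) 183.82801818847656
60 [(np.float64(-175.0), 171), (np.float64(-156.5), 171), (np.float64(-150.0), 171), (np.float64(-145.5), 171), (np.float64(-143.5), 171), (np.float64(-142.5), 171), (np.float64(-138.0), 171), (np.float64(-137.0), 171), (np.float64(-135.0), 171), (np.float64(0.0), 143), (np.float64(147.5), 171), (np.float64(149.5), 171), (np.float64(163.0), 171), (np.float64(177.5), 171)]
90 [(np.float64(-174.5), 170), (np.float64(-173.5), 170), (np.float64(-169.0), 171), (np.float64(-166.0), 171), (np.float64(-158.5), 171), (np.float64(-153.0), 171), (np.float64(-149.0), 171), (np.float64(-143.5), 170), (np.float64(-0.5), 146), (np.float64(35.0), 98), (np.float64(147.0), 171), (np.float64(150.5), 171), (np.float64(157.0), 170), (np.float64(170.0), 171), (np.float64(177.5), 171)]
120 [(np.float64(-174.0), 139), (np.float64(-159.0), 166), (np.float64(-144.0), 134), (np.float64(-114.0), 164), (np.float64(-84.5), 178), (np.float64(-54.5), 197), (np.float64(-25.0), 192), (np.float64(3.0), 151), (np.float64(35.0), 82), (np.float64(95.0), 178), (np.float64(125.0), 193), (np.float64(141.0), 168), (np.float64(155.5), 135), (np.float64(171.0), 165)]
```

View pics/d1.png

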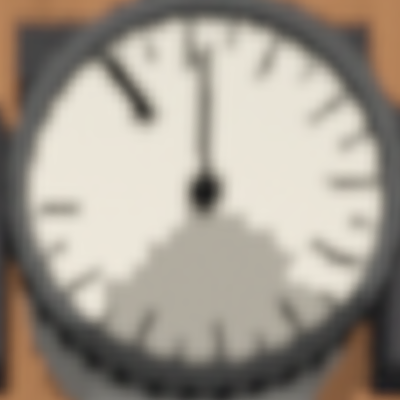

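Rectified dial: zero line at +35.0°, 5 N line at -145° (consistent), pointer at about 0°, so turn -35°, or -0.61 rad. I'll check for lag before descending.

Request:
{"op": "carry_out", "data": {"motion": [[[0.04,-0.01,0.0],0.0],[[0.048,-0.018,0.0],0.0],[[0.048,-0.018,0.0],0.0],[[0.048,-0.018,0.0],0.0],[[0.048,-0.018,0.0],0.0]], "grip": -1}}

```text
time: 2.7
position: [0.4541, -0.2938, 0.2524]
tool_rot: [-2.243, -2.198, -0.001]
ft_force: [0.6, 0.2, -0.8]
grip_width: 0.997
```

Request:
{"op": "carry_out", "data": {"motion": [[[0.0,-0.003,-0.04],0.0],[[0.0,-0.003,-0.08],0.0],[[0.0,-0.003,-0.11],0.0],[[0.0,-0.003,-0.13],0.0],[[0.0,-0.003,-0.15],0.0],[[0.0,-0.003,-0.165],0.0],[[0.0,-0.003,-0.178],0.0],[[0.0,-0.003,-0.188],0.0],[[0.0,-0.003,-0.195],0.0],[[0.0,-0.003,-0.199],0.0],[[0.0,-0.003,-0.199],0.0],[[0.0,-0.003,-0.199],0.0]]}}

```text
time: 3.9
position: [0.4551, -0.2974, 0.054]
tool_rot: [2.243, 2.199, 0.0]
ft_force: [0.5, 1.0, 0.0]
grip_width: 0.999
```

```bash
python3 - <<'E'
from h import *
cap('wrist','w2');s=get_state();print(s['joint_positions'].round(3),s['position'],s['ft_force'])
E
```

```text
[-0.224  0.334  0.874  1.93  -0.301  1.013  2.336] [ 0.45519982 -0.2974211   0.05406193] [0.69246771 0.14202089 0.25145715]
```

View pics/w2.png

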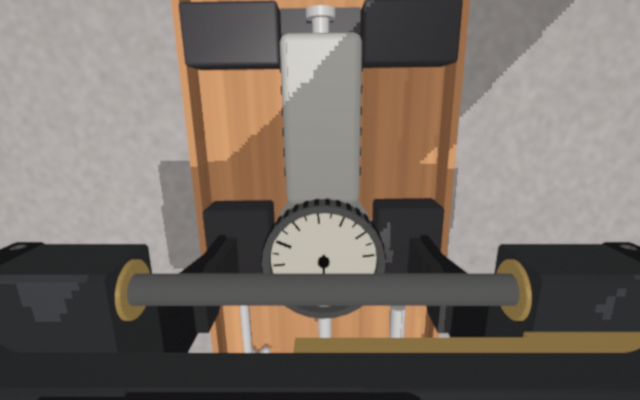

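Centred between the fingers (dial column 323, finger midline 323). Close lightly on the rim.

Request:
{"op": "carry_out", "data": {"motion": [[[0,0,0],0],[[0,0,0],0],[[0,0,0],0],[[0,0,0],0],[[0,0,0],0],[[0,0,0],0],[[0,0,0],0],[[0,0,0],0]], "grip": 1, "squeeze": 12}}

```text
time: 4.75
position: [0.4549, -0.2972, 0.0537]
tool_rot: [2.243, 2.199, 0.0]
ft_force: [1.1, 0.9, 1.3]
grip_width: 0.683
```

Request:
{"op": "carry_out", "data": {"motion": [[[0,0,0],-0.05],[[0,0,0],-0.12],[[0,0,0],-0.2],[[0,0,0],-0.28],[[0,0,0],-0.36],[[0,0,0],-0.44],[[0,0,0],-0.51],[[0,0,0],-0.56],[[0,0,0],-0.6],[[0,0,0],-0.61],[[0,0,0],-0.61],[[0,0,0],-0.61],[[0,0,0],-0.61]]}}

```text
time: 6.05
position: [0.4552, -0.2966, 0.0537]
tool_rot: [-2.799, -1.425, -0.001]
ft_force: [-0.7, 3.1, 3.1]
grip_width: 0.678
```

Request:
{"op": "carry_out", "data": {"motion": [[[0,0,0],0],[[0,0,0],0],[[0,0,0],0],[[0,0,0],0],[[0,0,0],0],[[0,0,0.04],0],[[0,0,0.08],0],[[0,0,0.12],0.1],[[-0.01,0,0.15],0.2],[[-0.03,0,0.18],0.3],[[-0.05,0,0.19],0.4],[[-0.06,0,0.2],0.5],[[-0.06,0,0.2],0.6],[[-0.06,0,0.2],0.61],[[-0.06,0,0.2],0.61]], "grip": -1}}

```text
time: 7.55
position: [0.3948, -0.297, 0.2534]
tool_rot: [-2.245, -2.197, -0.0]
ft_force: [0.4, 0.6, -0.0]
grip_width: 0.996
```

```bash
python3 - <<'E'
from h import *
cap('wrist','w3');s=get_state();print(s['joint_positions'].round(3),s['position'],s['tool_rot'])
o=dial('w3',(.4539,-.2971));cv2.imwrite('pics/d3.png',cv2.resize(np.hstack([o]),None,fx=1,fy=1))
g=cv2.cvtColor(o,cv2.COLOR_BGR2GRAY)
m=cv2.inRange(g,110,255);n,l,st,ce=cv2.connectedComponentsWithStats(m);k=l[150:250,150:250];k=np.bincount(k[k>0]).argmax()
hull=cv2.convexHull(cv2.findNonZero((l==k).astype(np.uint8)));(c,r)=cv2.minEnclosingCircle(hull);print('face',c,r)
for r0,r1 in((60,90),(90,120),(125,155)):
    a,d=prof(o,r0,r1,c);q=np.argsort(a);a,d=a[q],d[q];md=cv2.blur(d.reshape(-1,1),(1,61)).ravel()
    print(r0,[(float(a[t]),int(d[t])) for t in range(3,717) if d[t]==d[t-3:t+4].min() and d[t]<md[t]-10])
E
```

```text
[-0.547 -0.125  1.074  1.809  0.112  1.394  2.053] [ 0.39483144 -0.29702132  0.25331908] [-2.24505847e+00 -2.19705600e+00  5.49288284e-04]
face (201.81500244140625, 201.68785095214844) 185.2099609375
60 [(-0.5, 158)]
90 [(-148.5, 212), (0.0, 92)]
125 [(-149.0, 136), (-119.5, 170), (-88.5, 191), (-58.5, 177), (-29.0, 179), (0.5, 90), (59.5, 186), (88.5, 173), (119.0, 183), (149.5, 182)]
```

View pics/d3.png

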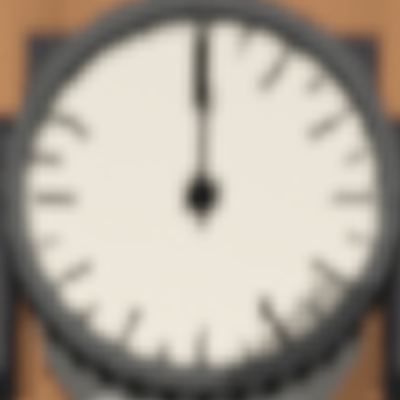

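The zero line now stands at the pointer (0 ± 0.6°, ticks symmetric). Now the handle.

Request:
{"op": "carry_out", "data": {"motion": [[[-0.003,0,-0.045],0.016],[[-0.003,0,-0.09],0.016],[[-0.003,0,-0.125],0.016],[[-0.003,0,-0.155],0.016],[[-0.003,0,-0.18],0.016],[[-0.003,0,-0.2],0.016],[[-0.003,0,-0.215],0.016],[[-0.003,0,-0.226],0.016],[[-0.003,0,-0.234],0.016],[[-0.003,0,-0.24],0.016],[[-0.003,0,-0.24],0.016],[[-0.003,0,-0.24],0.016]]}}

```text
time: 8.8
position: [0.3922, -0.2974, 0.014]
tool_rot: [2.225, 2.217, 0.001]
ft_force: [-0.2, 0.6, 0.6]
grip_width: 0.999
```

Request:
{"op": "carry_out", "data": {"motion": [[[0,0,0],0],[[0,0,0],0],[[0,0,0],0],[[0,0,0],0],[[0,0,0],0],[[0,0,0],0],[[0,0,0],0],[[0,0,0],0],[[0,0,0],0],[[0,0,0],0],[[0,0,0],0],[[0,0,0],0]], "grip": 1, "squeeze": 45}}

```text
time: 10.0
position: [0.3918, -0.2971, 0.0136]
tool_rot: [-2.226, -2.217, -0.0]
ft_force: [-0.3, -0.2, -0.5]
grip_width: 0.433
```

Request:
{"op": "carry_out", "data": {"motion": [[[0,0,0.01],0],[[0,0,0.025],0],[[0,0,0.04],0],[[0,0,0.06],0],[[0,0,0.08],0],[[0,0,0.1],0],[[0,0,0.11],0],[[0,0,0.11],0],[[0,0,0.11],0]]}}

```text
time: 10.9
position: [0.3915, -0.2966, 0.123]
tool_rot: [-2.225, -2.217, -0.001]
ft_force: [0.7, 0.8, -2.9]
grip_width: 0.432
```

```bash
python3 - <<'E'
from h import *
s=get_state();print(s['position'],s['tool_rot'],s['ft_force'],s['joint_positions'].round(2))
R=[]
for t,box in(('top0',(303,150,335,178)),('scene0',(296,208,322,232))):
    i,K,E=load(t);x0,y0,x1,y1=box
    c=i[y0:y1,x0:x1].astype(int);b,g,r=c[...,0],c[...,1],c[...,2]
    print(t);
    m=((r>215)&(r-b<40)&(abs(r-g)<20)&(r>=g-2)).astype(np.uint8)
    for row in m:print(''.join('.#'[v] for v in row))
E
```

```text
[ 0.39152053 -0.29660549  0.12302544] [-2.22458858e+00 -2.21693112e+00 -7.72539551e-04] [ 0.7339856   0.80529083 -2.88932288] [-0.51  0.09  1.16  1.99 -0.09  1.12  2.26]
top0
................................
................................
................................
................................
................................
................................
............................####
.......................#########
..................##############
.............#########.#########
........#########.##############
...##############..#############
#################..#############
##################.#############
##################.#..##########
################.....########...
#################...####........
##################..............
##############.#................
#########............##.........
####.............#######........
.................#######........
.................#######...#####
..................#########.....
..................######........
............#####.######........
.......#####......###...........
..#####.........................
scene0
..........................
..........................
..........................
..........................
..........................
..........................
..........................
..........................
..........................
..........................
..........................
.......#..................
......##..................
......##..................
......##....###...........
............##............
............##............
..........................
..........................
..........................
..........................
..........................
..........................
..........................
```

```bash
python3 - <<'E'
from h import *
yaw=np.radians(9.86);n=np.array([np.cos(yaw),np.sin(yaw),0]);l=np.array([-n[1],n[0],0])
i,K,E=load('top0')
D=np.array([.61214522,.18631068,.105]);
p0=plane(K,E,(240+(605.5-362)/3,95+207/3),.105); e0=D+l*((p0-D)@l); print('edge pt',e0)
outs=[]
for t,(x0,y0,w,h) in(('top0',(306,148,30,30)),('scene0',(292,206,30,30))):
    i,K,E=load(t);S=13
    o=cv2.resize(i[y0:y0+h,x0:x0+w],None,fx=S,fy=S,interpolation=cv2.INTER_CUBIC)
    o=cv2.normalize(o.astype(np.float32),None,0,255,cv2.NORM_MINMAX).astype(np.uint8)
    q=[e0+l*.014,e0-l*.014,e0-l*.014+n*.027,e0+l*.014+n*.027]
    q=[(proj(K,E,p)-[x0-.5,y0-.5])*S for p in q]
    cv2.polylines(o,[np.int32(np.round(q))],True,(0,0,255),1)
    e=[(proj(K,E,e0+l*k)-[x0-.5,y0-.5])*S for k in(-.1,.1)];cv2.line(o,tuple(map(int,e[0])),tuple(map(int,e[1])),(255,0,0),1)
    s=(proj(K,E,e0-[0,0,.015])-[x0-.5,y0-.5])*S;cv2.circle(o,tuple(map(int,s)),4,(0,255,0),1)
    outs.append(o)
cv2.imwrite('pics/tape.png',np.hstack(outs))
E
```

```text
edge pt [ 0.64751384 -0.01718103  0.105     ]
```

View pics/tape.png

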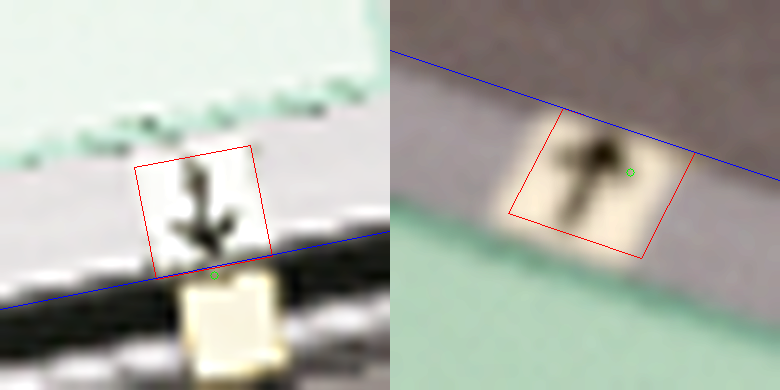

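Top view: the tape outline fits to within ~1 mm. The scene view has it ~1.5 px off (about 3 mm). I'll go to a 60 mm stand-off and compare tip and arrow within the same images.

Request:
{"op": "carry_out", "data": {"motion": [[[0.005,0.02,0],0.0],[[0.012,0.05,0],0.02],[[0.022,0.085,0],0.05],[[0.032,0.12,0],0.08],[[0.042,0.155,0],0.11],[[0.05,0.185,0],0.14],[[0.056,0.21,-0.01],0.16],[[0.06,0.23,-0.025],0.175],[[0.063,0.24,-0.04],0.175],[[0.064,0.245,-0.05],0.175],[[0.064,0.245,-0.051],0.175],[[0.064,0.245,-0.051],0.175],[[0.064,0.245,-0.051],0.175],[[0.064,0.245,-0.051],0.175]]}}

```text
time: 12.3
position: [0.4563, -0.0528, 0.0732]
tool_rot: [2.024, 2.401, 0.002]
ft_force: [-0.3, -0.5, -2.3]
grip_width: 0.433
```

```bash
python3 - <<'E'
from h import *
cap('top','top2');cap('scene','sc2');s=get_state();print(s['position'],s['tool_rot'],s['ft_force'],s['joint_positions'].round(2))
n=np.array([np.cos(np.radians(9.86)),np.sin(np.radians(9.86)),0]);tip=s['position']+.135*n;tip[2]=s['position'][2]+.0184
i,K,E=load('scene0');print('dial in scene pred',proj(K,E,[.4537,-.2973,.061]))
g=cv2.cvtColor(i,cv2.COLOR_BGR2GRAY)[125:160,250:285];m=cv2.inRange(g,165,255);print('scene dial seen',np.array(cv2.minEnclosingCircle(cv2.findNonZero(m))[0])+[250,125],cv2.countNonZero(m))
o=[]
for t,w in(('top2',(280,140,60,75)),('sc2',(270,190,60,75))):
    i,K,E=load(t);print(t,'tip pred',proj(K,E,tip),'dial pred',proj(K,E,tip+[0,0,.031-.001]-n*.073))
    x0,y0,w_,h_=w;S=6.5
    c=cv2.resize(i[y0:y0+h_,x0:x0+w_],None,fx=S,fy=S,interpolation=cv2.INTER_CUBIC)
    for p in(tip,tip-.045*n):
        q=(proj(K,E,p)-[x0-.5,y0-.5])*S;cv2.circle(c,tuple(map(int,q)),3,(0,0,255),1)
    e=np.array([.6475,-.0172,.105]);q=(proj(K,E,e)-[x0-.5,y0-.5])*S;cv2.circle(c,tuple(map(int,q)),3,(0,255,0),1)
    o.append(c)
cv2.imwrite('pics/cmp.png',np.hstack(o))
E
```

```text
[ 0.45623935 -0.05249766  0.07310779] [2.02400019e+00 2.40206825e+00 2.00988554e-03] [ 0.19860291 -0.62816113 -3.30931123] [-0.81  0.05  0.9   2.11 -0.04  1.    1.85]
dial in scene pred [266.8289204  138.84502505]
scene dial seen [266.5 140. ] 131
top2 tip pred [326.36035889 187.22667358] dial pred [331.03462534 210.0393759 ]
sc2 tip pred [318.02523267 201.00801714] dial pred [328.26167631 174.03689272]
```

View pics/cmp.png

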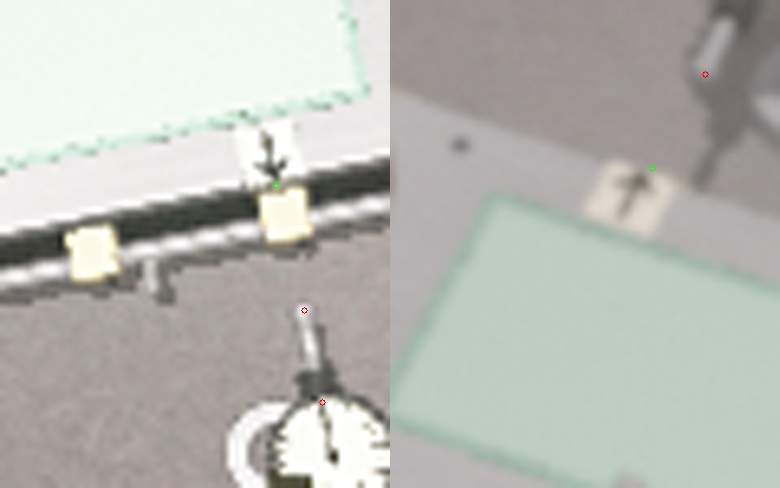

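Top: the tip is on its predicted pixel and aimed at the tape. The scene residue (~0.6 px) matches the bias the scene camera also shows at the dial. I'll shift 2 mm left and 1.5 mm down, then close to ~9 mm.

Request:
{"op": "carry_out", "data": {"motion": [[[0.005,0.003,-0.0015],0.002],[[0.015,0.0045,-0.0015],0.002],[[0.027,0.0065,-0.0015],0.002],[[0.038,0.0085,-0.0015],0.002],[[0.045,0.01,-0.0015],0.002],[[0.049,0.0105,-0.0015],0.002],[[0.049,0.0105,-0.0015],0.002],[[0.049,0.0105,-0.0015],0.002],[[0.049,0.0105,-0.0015],0.002]]}}

```text
time: 13.3
position: [0.5043, -0.0417, 0.071]
tool_rot: [-2.021, -2.404, -0.0]
ft_force: [-0.1, 0.7, -3.3]
grip_width: 0.432
```

```bash
cat >> h.py <<'E'
def chk(tag):
    s=get_state();p=s['position'];n=np.array([.9852,.1712]);l=np.array([-.1712,.9852]);d=np.array([.6475,-.0172])-p[:2]
    print('t',round(s['time'],2),p.round(4),'gap',(d@n-.135).round(4),'lat',(d@l).round(4),'z',round(p[2]+.0184,4),'yaw',(2*np.degrees(np.arctan2(s['tool_rot'][1],s['tool_rot'][0]))-90).round(2)%180,'Fn',(s['ft_force'][:2]@n).round(2),s['ft_force'].round(2))
E
python3 - <<'E'
from h import *
for k in range(4):
    cap('scene','sc3');chk('')
E
```

```text
t 13.35 [ 0.5044 -0.0417  0.0711] gap 0.0101 lat -0.0003 z 0.0895 yaw 9.910000000000025 Fn 0.16 [ 0.15  0.12 -3.03]
t 13.4 [ 0.5045 -0.0417  0.0711] gap 0.01 lat -0.0004 z 0.0895 yaw 9.910000000000025 Fn -0.1 [ 0.04 -0.85 -4.27]
t 13.45 [ 0.5046 -0.0416  0.0711] gap 0.01 lat -0.0004 z 0.0895 yaw 9.920000000000016 Fn -0.21 [-0.29  0.44 -3.05]
t 13.5 [ 0.5047 -0.0416  0.0712] gap 0.0099 lat -0.0004 z 0.0896 yaw 9.920000000000016 Fn 0.33 [ 0.22  0.64 -3.39]
```

Request:
{"op": "carry_out", "data": {"motion": [[[0.003,0.0005,0],0],[[0.006,0.001,0],0],[[0.009,0.0016,0],0],[[0.0115,0.002,0],0],[[0.0125,0.0022,0],0],[[0.0125,0.0022,0],0],[[0.0125,0.0022,0],0]]}}

```text
time: 14.2
position: [0.517, -0.0395, 0.0709]
tool_rot: [-2.021, -2.405, 0.001]
ft_force: [-1.7, 0.1, -2.7]
grip_width: 0.435
```

```bash
python3 - <<'E'
from h import *
for k in range(4):
    cap('wrist','w4');chk('')
cap('top','top4')
s=get_state()['position'];n=np.array([.9852,.1712])
c=s[:2]+n*.062;z=s[2]+.0184-.016+.045
for t in('w4','top4'):
    i,K,E=load(t);print(t,proj(K,E,[c[0],c[1],z]))
E
```

```text
t 14.25 [ 0.517  -0.0395  0.071 ] gap -0.0026 lat -0.0004 z 0.0894 yaw 9.930000000000007 Fn -1.41 [-1.52  0.54 -2.51]
t 14.3 [ 0.517  -0.0395  0.071 ] gap -0.0026 lat -0.0004 z 0.0894 yaw 9.920000000000016 Fn -1.7 [-1.8   0.41 -2.67]
t 14.35 [ 0.517  -0.0395  0.071 ] gap -0.0026 lat -0.0004 z 0.0894 yaw 9.920000000000016 Fn -1.04 [-1.02 -0.21 -3.08]
t 14.4 [ 0.517  -0.0395  0.071 ] gap -0.0027 lat -0.0004 z 0.0894 yaw 9.920000000000016 Fn -3.1 [-2.91 -1.36 -3.32]
w4 [322.24281444 437.79689074]
top4 [326.26058441 190.10400579]
```

Request:
{"op": "carry_out", "data": {"motion": [[[0.001,0.0002,0],0],[[0.002,0.0004,0],0],[[0.0028,0.0005,0],0],[[0.0028,0.0005,0],0],[[0.0028,0.0005,0],0]]}}

```text
time: 14.95
position: [0.5196, -0.0391, 0.0709]
tool_rot: [-2.021, -2.405, 0.001]
ft_force: [-5.3, -0.5, -2.2]
grip_width: 0.439
```

```bash
cat > avg.py <<'E'
from h import *
f=[];ims=[]
for k in range(24):
    d=cap('top','top5');f.append(get_state()['ft_force']);ims.append(np.asarray(d['pixels']).astype(float))
cv2.imwrite('pics/top5.png',np.mean(ims,0).astype(np.uint8))
f=np.array(f);print(f.mean(0).round(2),(f.std(0)/24**.5).round(2),'Fn',f[:,:2].mean(0)@[.9852,.1712]);chk('')
s=get_state()['position'];c=s[:2]+np.array([.9852,.1712])*.062
o=dial('top5',c,s[2]+.0184-.016+.045,np.radians(9.9));cv2.imwrite('pics/d5.png',o)
for r0,r1 in((40,80),(80,110),(110,130),(130,160)):
    a,d=prof(o,r0,r1);q=np.argsort(a);a,d=a[q],d[q]
    print(r0,[(float(a[t]),int(d[t])) for t in range(5,715) if d[t]==d[t-5:t+6].min() and d[t]<np.median(d)-8])
E
python3 avg.py
```

```text
[-4.64 -0.32 -2.86] [0.11 0.09 0.1 ] Fn -4.6218230428836735
t 16.15 [ 0.5201 -0.039   0.0711] gap -0.0058 lat -0.0004 z 0.0895 yaw 9.930000000000007 Fn -4.39 [-4.46  0.03 -2.42]
40 [(-69.0, 83), (28.5, 85)]
80 [(-90.0, 86), (-81.0, 81), (40.0, 80), (103.5, 80)]
110 [(-92.5, 82), (-85.5, 82), (35.5, 80), (113.0, 81)]
130 [(-94.5, 82), (34.5, 83), (123.5, 81)]
```

View pics/d5.png

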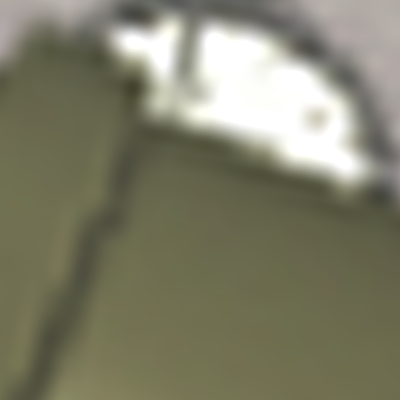

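From the top the dial is mostly hidden by the wrist (only the upper sector shows). Force says ~4.6 N. I'll add 0.3 mm with a firmer grip and read the dial from the scene camera.

Request:
{"op": "carry_out", "data": {"motion": [[[0.0003,0.0001,0],0],[[0.0003,0.0001,0],0],[[0.0003,0.0001,0],0]], "grip": 1, "squeeze": 60}}

```text
time: 16.45
position: [0.5203, -0.0389, 0.071]
tool_rot: [-2.021, -2.405, 0.0]
ft_force: [-5.4, -0.6, -2.9]
grip_width: 0.431
```

```bash
cat > avg2.py <<'E'
from h import *
f=[];ims=[]
for k in range(24):
    d=cap('scene','sc5');f.append(get_state()['ft_force']);ims.append(np.asarray(d['pixels']).astype(float))
cv2.imwrite('pics/sc5.png',np.mean(ims,0).astype(np.uint8))
f=np.array(f);Fn=f[:,:2]@[.9852,.1712];print('Fn',Fn[:12].mean(),Fn[12:].mean(),'grip',get_state()['grip_width']);chk('')
s=get_state()['position'];n=np.array([.9852,.1712]);c=s[:2]+n*.062;z=s[2]+.0184-.016+.045
i,K,E=load('sc5')
u=proj(K,E,[c[0],c[1],z]);print('dial pred',u);x0,y0=int(u[0])-27,int(u[1])-27
a=cv2.resize(i[y0:y0+55,x0:x0+55],(400,400),interpolation=cv2.INTER_CUBIC)
o=dial('sc5',c,z,np.radians(9.9),.036);cv2.imwrite('pics/d6.png',np.hstack([a,o]))
E
python3 avg2.py
```

```text
Fn -5.0580154398791874 -5.065550097216875 grip 0.430196775561715
t 17.65 [ 0.5203 -0.0389  0.071 ] gap -0.006 lat -0.0004 z 0.0894 yaw 9.920000000000016 Fn -4.5 [-4.55 -0.11 -3.01]
dial pred [319.88078032 192.96499595]
```

View pics/d6.png

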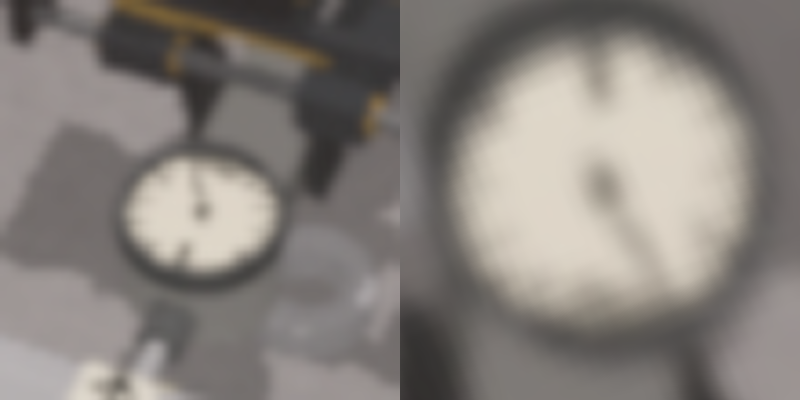

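Scene dial: zero line straight to the tip, pointer ~148° clockwise, about 4.95 N; wrist force 5.06 N, steady. The tip disappears under the plate edge at the arrow. Handing in.

```bash
python3 -c "
from bench import ticket
print(ticket.close_job())"
```

```text
the job is handed in; nothing more can be done
None
```

I set the bezel, picked the gauge up by its handle and pressed its tip on the target. I handed the job in at about 17.7 s with the gauge still held there, reading about 5 N.

- **Bezel:** I turned it 35° clockwise while the gauge lay in its tray. The zero line then stood at the pointer to within about 0.6°.
- **Reading:** The dial shows about 4.95 N in the scene camera. The averaged wrist force is 5.06 N and was steady. No force reading came near 10 N.
- **Position:** By calibration, the tip is about 0.4 mm sideways from the ring's centre and at a height of 89.4 mm (target 90 mm). The gripper's yaw is 9.9°, against about 9.9° measured for the stage. I did not measure the gauge's pitch.

**Checks that failed or disagreed:**
- The scene camera put the tape about 1.5 px from where the top camera did at first; a bias that camera also shows at the dial explains most of it.
- The position-based press depth was 6.0 mm rather than 5 mm, within the calibration error, so I went by the force and the dial.
- The last top view of the dial was hidden by the wrist.
- The ring itself cannot be seen from any camera, so the tip's place inside it rests on the arrow, the plate's edge and the calibration.

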